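# Fit a soft cork sleeve on the edge burnisher

### The job

Fit the tall cork sleeve on the upright drum of the edge-burnishing machine: lift it out of its rack bay, where only its front wall can be pinched, stand it upright on a clear part of the bench and let go, then take it around the outside and lower it in your grip over the drum, without dropping or forcing it, until it rests on the flange. The cork is soft: handle it gently, never gripping it with more than about 40 N, and do not let it tip over. Leave the short sleeve and everything else on the bench where they are.

Things in the scene. Friction and masses are not known exactly. Their poses are not given: they have to be found in the camera images.
- tall_sleeve: the tall cork sleeve: plain cork-brown open tube, 62 mm outside, 46 mm bore, wall 8 mm, 70 mm tall, about 60 g. Origin: centre of its lower end; z along its axis (up). It stands in one of the two bays of the rack, either one
- rack: fixed plywood rack, 82 mm deep (x), 154 mm wide (y), 76 mm high, floor 6 mm thick. Origin: centre of its underside, on the mat. Two bays, centres at y = +37 and -37 mm, 68 mm wide; back (+x) and side walls reach the tall sleeve's top, 3 mm from it; open above and at the front (-x), save a 14 mm lip, so fingers fit only in front of a sleeve and in its bore
- machine: fixed grey edge-burnishing machine, housing 200 mm (x) by 170 mm (y), 70 mm high. Origin: centre of its underside, on the mat. In the middle of its top a dark flange (72 mm wide, 6 mm high) carries the bare metal drum: upright, 42 mm in diameter, 67 mm tall, its top edge bevelled by 4 mm
- seat (a point): centre of the flange's upper face at the foot of the drum (76 mm above the machine's underside), where the sleeve's lower end must rest; z up along the drum
- drum_top (a point): centre of the drum's top face, 67 mm above the seat
- short_sleeve: the short cork sleeve in the rack's other bay: same bore and outside, only 44 mm tall; to be left there. Origin: centre of its lower end
- tape_roll: paper tape roll lying flat, 90 mm across, 24 mm high; bystander. Origin: centre of underside
- hammer: hammer 200 mm long lying on the mat; bystander
- jar: closed amber jar, 56 mm across, 75 mm high, behind the machine; bystander. Origin: centre of underside
- dye_bottle: grey bottle with black cap, 42 mm across, 85 mm high, behind the rack; bystander. Origin: centre of underside
- awl: awl with a handle, 160 mm long, lying at the left edge of the bench; bystander
- spool: wooden spool 40 mm across, 55 mm high, at the right edge; bystander. Origin: centre of underside
- mat: thin white gridded cutting mat, 540 by 920 mm, 3 mm thick, fixed on the table; its top is the bench surface at z = 3 mm
Not all that is in view belongs to the job. Leave any blue or purple look-alike of the tall_sleeve alone.

How it is judged:
By the outcome, as a careful person would: the job done as asked, in the order asked, and still so for the second after the job is handed in, with the robot touching nothing.
It also fails if it takes over 64 s, if anything falls off the work surface, if the arm or the gripper's body presses on something with over 40 N, if the wrist force passes 120 N, or if a joint passes its speed limit or range.

### The arm

A 7-joint arm with a two-finger parallel gripper is mounted at the origin on the work surface. World frame = base frame: x ahead of the robot, y to its left, z up, the work surface at z = 0. Lengths are in mm, angles in rad, forces in N, time in s.
With the tool pointing down it reaches from about 425 to 800 mm from the base axis. Payload 8.3 kg.
Tool frame: the origin (TCP) lies at the very end of the fingers, on their centre line; the grasp point (between the pads) lies 19 mm behind it; z points along the fingers, y is the line along which they close (so a half turn about z gives the same grasp; the last joint's range is limited). The gripper opens to 85 mm and grips with 20 to 120 N. Pads are 22 mm wide; open, the fingers measure 114 mm over their backs; the gripper's body (76 mm by 85 mm) begins 54 mm behind the grasp point. The pads swing forward as they close: fully open they stand 13 mm farther back than shut.
Start: joints at [-1.32, 0.383, 0.016, 1.37, -0.006, 1.388, -0.046], TCP at [192.87, 594.478, 231.279] pointing down, gripper open.
Joint ranges: [-2.95, 2.95], [-0.25, 2.06], [-1.52, 1.56], [0.18, 2.33], [-1.44, 4.58], [0.02, 2.06], [-3.01, 3.01]. Speed limits (rad/s): [2.39, 2.39, 3.01, 3.01, 3.14, 3.14, 3.14].

### API

Orientations are given as a unit quaternion [x, y, z, w].
In Python, from bench import r gives the robot as it stands. The module is installed in compiled form; this text tells all that it offers.
- The arm moves only by the tool send_rows, never from a script. Its argument "steps" is a list of rows, each an object of numbers: "wx", "wy", "wz": the turn, a rotation vector about the tool's x, y, z in degrees; "dx", "dy", "dz": the shift along the tool's x, y, z in cm; "fingers": the closure, from 0 (fully open) to 1 (shut). In form: [{"wx": .., "wy": .., "wz": .., "dx": .., "dy": .., "dz": .., "fingers": ..}, ...]. A call has 1 to 20 rows; each row is the pose to reach, as a shift and turn from the pose commanded when the call began, along the tool's axes at that moment; what a row does not reach only later rows make up. A row lasts 1/8 s, in which the tool goes at most 62.5 mm and 10.7 degrees, less where a joint would pass 70% of its speed; a pose out of reach is approached as far as the arm can. A call with a gripper value outside its range is refused whole. The fingers move at their own pace and stop on an object; "force" is the grip in N (left out, the last holds). Time passes only in rows, so rows that repeat a pose let the fingers close. It gives the time, the measured TCP pose, the force, the opening and the grip force at its end, in the units of the state.
- r.get_obs(): the state, without advancing time (a new reading comes with each control period).
- r.capture(name): name is "scene" or "top"; returns the picture (400x640x3 uint8, blue, green, red); there is no depth.
- r.get_calibration(name): a dict with "fx", "fy", "cx", "cy" (pixels), "dist" ([k1, k2, p1, p2, k3] as OpenCV has them; the pictures are not rectified), "R" (3x3) and "t" (3): a world point X has camera coordinates R X + t. Camera axes: x right, y down, z forward; pixel columns grow to the right and rows downward; lengths in mm; the calibration is good to about 2 mm. A picture is of the moment at which its call begins. get_calibration takes no time and is no camera call.
- r.close_job(): hands the job in; it is judged then, once.
The state is a dict: "time_s": time; "joint_positions": joint angles; "qd": joint speeds; "effort": joint torques, N m; "eef_pos": TCP position; "tcp_rot": TCP orientation; "ft_force": force on the tool from outside, world axes, zero at the start; "torque": the same for the moment, N m; "finger_gap": finger opening in mm; "gripper_force": force on a finger pad.
Only numpy, scipy, OpenCV 4.12 (cv2) and the standard library are available. Lean on these libraries where they do the work, as an engineer would, in place of code of your own. Each camera call takes 0.05 s, during which the arm holds its last target. There are 200 camera calls.

## Working session

There is one attempt and no reset: what is moved stays moved. The work goes in short steps, Python scripts to look and compute and a tool call to move; the robot and the scene stay as the last step left them, time stands still between calls to the robot, and variables do not carry over. Pictures are saved under pics/ and viewed, at most 10 in all, crops included, and the job is handed in when it is done.

Besides the shell and the picture viewer there is one more tool, called as name(argument=value, ...) on one line, values as JSON. send_rows: Moves the arm, as the interface text tells. Its arguments: {"type":"object","properties":{"steps":{"type":"array","items":{"type":"object","properties":{"wx":{"type":"number"},"wy":{"type":"number"},"wz":{"type":"number"},"dx":{"type":"number"},"dy":{"type":"number"},"dz":{"type":"number"},"fingers":{"type":"number"}}}},"force":{"type":"number"}},"required":["steps"]}

```bash
mkdir -p pics
python3 - <<'E'
from bench import r
import cv2
print(r.get_obs())
for n in("scene","top"):
    cv2.imwrite(f"pics/{n}0.png",r.capture(n)); print(n,r.get_calibration(n))
E
```

```text
{'time_s': 0.0, 'joint_positions': array([-1.31990794,  0.3842458 ,  0.01638432,  1.37117441, -0.00630766,
        1.38819016, -0.04649208]), 'qd': array([-4.92369662e-05,  1.62522363e-03,  1.05154210e-03,  4.91759941e-04,
       -5.00534525e-04, -8.75526285e-04, -6.45005842e-04]), 'effort': array([ 7.65505902e-04, -6.27605438e+01,  8.44537932e-01, -3.71819365e+01,
        1.63961551e-02,  1.39180262e-02,  1.88799385e-05]), 'eef_pos': array([192.72778721, 594.00845396, 230.26500428]), 'tcp_rot': array([ 1.56221331e-01,  9.87721584e-01, -9.74547650e-04, -1.37644252e-04]), 'ft_force': array([ 0.96033777,  0.15984962, -0.06302337]), 'torque': array([-0.01193755, -0.04198586,  0.059549  ]), 'gripper_force': 0.0, 'finger_gap': 85.47050089145755}
scene {'fx': 420.57104780831344, 'fy': 420.57104780831344, 'cx': 322.35351032478167, 'cy': 198.99745751639068, 'dist': array([-0.02495198,  0.        ,  0.        ,  0.        ,  0.        ]), 'R': array([[ 0.8576171 ,  0.51414012, -0.01236333],
       [ 0.42103059, -0.71570412, -0.55722603],
       [-0.29534074,  0.47268123, -0.83026881]]), 't': array([-437.95492616, -132.19671213, 1478.60167778])}
top {'fx': 410.2284705529457, 'fy': 410.2284705529457, 'cx': 318.1884332693701, 'cy': 203.64901827691637, 'dist': array([-0.0371521,  0.       ,  0.       ,  0.       ,  0.       ]), 'R': array([[-0.01270481, -0.99991777,  0.00174154],
       [-0.98391471,  0.01219107, -0.17822238],
       [ 0.17818649, -0.00397781, -0.98398869]]), 't': array([   3.04508905,  507.27954121, 1234.41365233])}
```

View pics/scene0.png

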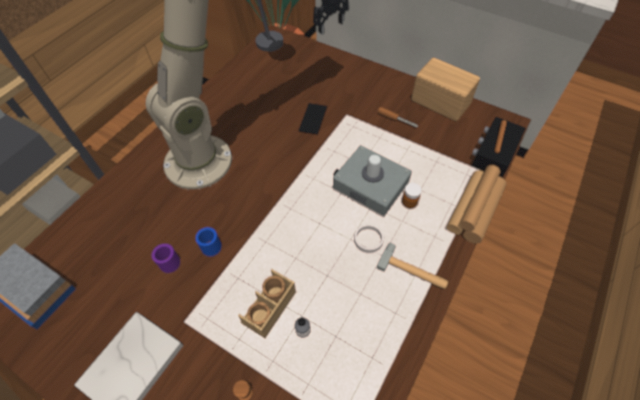

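View pics/top0.png

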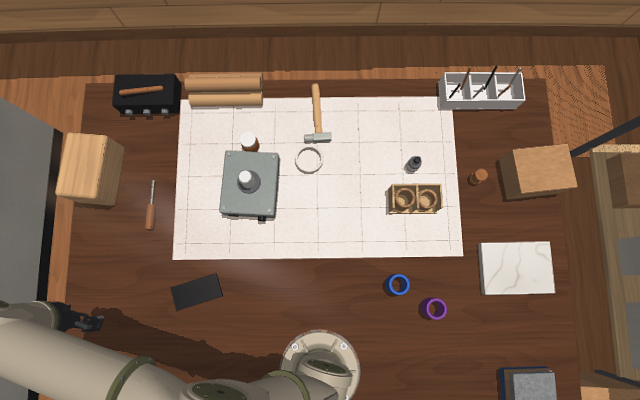

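Candidates for the tall sleeve, in top-view pixels: left bay (404,200), right bay (428,200), and the blue (398,285) and purple (435,308) tubes, which are look-alikes to leave alone. I'll use close crops to tell which bay holds the tall one.

Run:
```python
import cv2,numpy as np
s=cv2.imread("pics/scene0.png");t=cv2.imread("pics/top0.png")
def c(i,x,y,w,h,k): return cv2.resize(i[y:y+h,x:x+w],None,fx=k,fy=k,interpolation=cv2.INTER_CUBIC)
a=c(t,384,178,66,50,6); b=c(s,232,264,66,75,4); 
d=c(t,214,146,70,76,5);e=c(s,328,140,90,76,4)
can=np.zeros((600,800,3),np.uint8)
can[:a.shape[0],:a.shape[1]]=a; can[:b.shape[0],400:400+b.shape[1]]=b
can[300:600,0:350]=d[:300]; can[300:600,400:760]=e[:300]
cv2.imwrite("pics/crop1.png",can)
```

```text
(no output)
```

View pics/crop1.png

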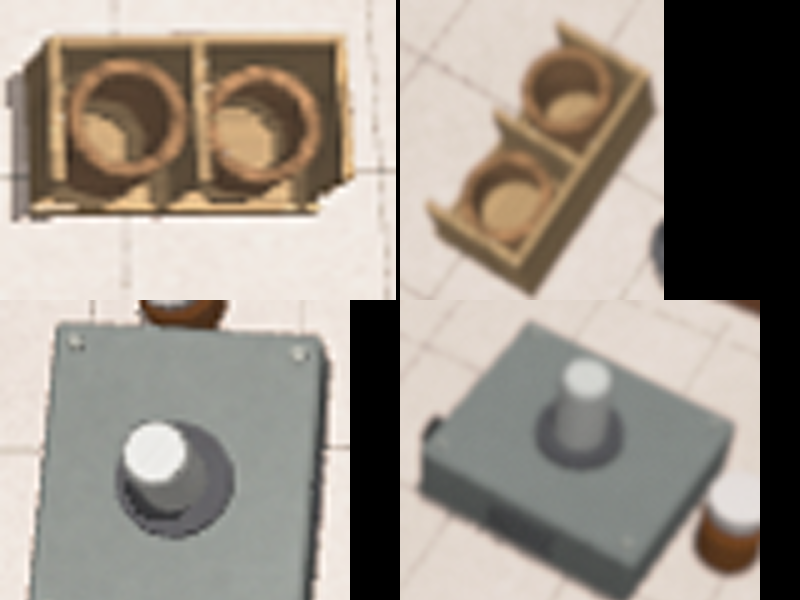

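```bash
cat > h.py <<'E'
import numpy as np,cv2
from bench import r
from scipy.spatial.transform import Rotation as Ro
from scipy.optimize import least_squares
C={n:r.get_calibration(n) for n in("scene","top")}
def K(c): return np.array([[c["fx"],0,c["cx"]],[0,c["fy"],c["cy"]],[0,0,1.]])
def ray(n,uv):
    c=C[n];p=cv2.undistortPoints(np.array([[uv]],float),K(c),c["dist"])[0,0]
    return -c["R"].T@c["t"], c["R"].T@np.array([p[0],p[1],1])
def onz(n,uv,z):
    o,d=ray(n,uv);return o+d*(z-o[2])/d[2]
def tri(uvs):
    A=0;b=0
    for n,uv in uvs.items():
        o,d=ray(n,uv);d=d/np.linalg.norm(d);M=np.eye(3)-np.outer(d,d);A=A+M;b=b+M@o
    return np.linalg.solve(A,b)
def proj(n,X):
    c=C[n];return cv2.projectPoints(np.atleast_2d(np.asarray(X,float)),cv2.Rodrigues(c["R"])[0],c["t"],K(c),c["dist"])[0][:,0]
def shift(target,yaw=None):
    """tool-frame cm shift and wz deg to reach target TCP; yaw=world angle of tool y (mod 180)"""
    o=r.get_obs();R=Ro.from_quat(o["tcp_rot"]);M=R.as_matrix()
    print("t",round(o["time_s"],2),"pos",o["eef_pos"].round(1),"y-yaw",np.degrees(np.arctan2(M[1,1],M[0,1])).round(2),"tilt",M[:,2].round(3),"gap",round(o["finger_gap"],1),"F",o["ft_force"].round(1))
    print("dcm",(R.inv().apply(np.array(target)-o["eef_pos"])/10).round(2))
    if yaw is not None:
        y=np.radians(yaw);g=Ro.from_matrix(np.c_[[np.sin(y),-np.cos(y),0],[np.cos(y),np.sin(y),0],[0,0,-1]])
        for k in(0,180): print("w",np.degrees((R.inv()*g*Ro.from_euler('z',k,degrees=True)).as_rotvec()).round(1))
E
python3 - <<'E'
from h import *
s=cv2.imread("pics/scene0.png");t=cv2.imread("pics/top0.png")
px=lambda k,x0,y0,u,v:((u+.5)/k-.5+x0,(v+.5)/k-.5+y0)
# drum top by brightness
for n,im,(x,y,w,h) in(("top",t,(236,166,18,22)),("scene",s,(364,150,22,20))):
    g=cv2.cvtColor(im,6)[y:y+h,x:x+w].astype(float)
    for th in (180,200): 
        m=cv2.moments((g>th).astype(np.uint8),True); print(n,th,m["m00"],m["m10"]/m["m00"]+x,m["m01"]/m["m00"]+y)
    print(g.astype(int)[::1] if n=="scene" else "")
st=px(6,384,178,128,117);ss=px(4,232,264,566,90)
print("sleeve top",onz("top",st,79),onz("scene",ss,79),tri({"top":st,"scene":ss}))
sh=px(6,384,178,264,125)
print("short",onz("top",sh,53))
for q in((50,38),(343,38)): print("rack back corners",onz("top",px(6,384,178,*q),79))
for q in((556,22),(650,75),(535,292)): print("rack scene",q,onz("scene",px(4,232,264,*q),79))
dt=px(5,214,146,155,152);ds=px(4,328,140,587,378-300)
print("drum",onz("top",dt,146),onz("scene",ds,146),tri({"top":dt,"scene":ds}))
fl=px(5,214,146,176,178)
print("flange",onz("top",fl,79))
for q in((58,24),(327,34)): print("housing back corners",onz("top",px(5,214,146,*q),73))
for q in((530,24),(733,127),(630,270),(422,152)): print("housing scene",onz("scene",px(4,328,140,*q),73))
E
```

```text
top 180 110.0 244.5 176.0
top 200 106.0 244.5 176.0

scene 180 133.0 377.0451127819549 156.00751879699249
scene 200 100.0 377.5 155.46
[[137 136 136 138 143 151 161 171 189 206 215 219 220 220 220 220 219 220
  219 218 218 219]
 [137 135 136 137 136 139 140 150 164 179 195 206 215 219 220 220 219 219
  219 218 218 219]
 [137 135 136 136 137 136 134 137 143 152 163 179 195 207 215 217 218 219
  219 218 219 219]
 [136 136 137 136 137 136 134 137 139 144 149 155 166 181 195 206 212 217
  218 220 220 220]
 [137 136 136 136 136 136 139 148 156 161 163 162 160 162 168 178 193 206
  213 219 220 220]
 [136 137 137 135 136 139 153 174 184 189 189 188 183 175 165 158 164 178
  193 208 216 219]
 [136 137 137 135 137 152 175 196 205 207 207 207 204 197 183 163 149 149
  162 179 196 208]
 [137 136 136 135 143 166 194 208 212 212 212 212 211 208 201 181 155 138
  140 151 164 180]
 [137 137 136 134 147 176 203 212 213 212 211 212 213 213 209 192 165 138
  133 136 142 150]
 [135 136 134 133 148 179 204 212 212 212 212 212 212 212 210 198 170 142
  133 134 135 136]
 [137 134 132 130 141 171 196 209 2
[... 1222 characters left out ...]
e (556, 22) [721.59636088 -91.47130541  79.        ]
rack scene (650, 75) [794.0877112  -93.77270452  79.        ]
rack scene (535, 292) [ 795.02122092 -262.0300811    79.        ]
drum [573.50310104 210.16806301 146.        ] [836.77398263 364.35351378 146.        ] [709.55242291 264.16888648 159.51733239]
flange [573.90787318 208.96326555  79.        ]
housing back corners [675.42574769 285.90774072  73.        ]
housing back corners [666.58703893 117.18729858  73.        ]
housing scene [773.3753659  464.00986561  73.        ]
housing scene [953.13940248 443.32931618  73.        ]
housing scene [926.44249189 268.99532522  73.        ]
housing scene [747.07517443 292.96118715  73.        ]
```

Run:
```python
from h import *
px=lambda k,x0,y0,u,v:((u+.5)/k-.5+x0,(v+.5)/k-.5+y0)
st=px(6,384,178,128,117);ss=px(4,232,264,166,90)
print("sleeve top",onz("scene",ss,79),tri({"top":st,"scene":ss}))
for q in((156,22),(250,75),(135,292)): print("rack scene",q,onz("scene",px(4,232,264,*q),79))
dt=px(5,214,146,155,152);ds=px(4,328,140,187,78)
print("drum",onz("scene",ds,146),tri({"top":dt,"scene":ds}))
for q in((130,24),(333,127),(230,270),(22,152)): print("housing scene",onz("scene",px(4,328,140,*q),73))
# refined drum top by flood in undistort: threshold halfway
for n,f,(x,y,w,h),th in(("top","top0",(236,164,18,20),190),("scene","scene0",(366,154,16,12),178)):
    g=cv2.cvtColor(cv2.imread(f"pics/{f}.png"),6)[y:y+h,x:x+w]
    k,l,st_,ce=cv2.connectedComponentsWithStats((g>th).astype(np.uint8))
    for i in range(1,k): print(n,st_[i],ce[i]+(x,y),onz(n,ce[i]+(x,y),146))
```

```text
sleeve top [ 518.54585813 -269.44291241   79.        ] [ 518.3333221  -268.75891487   77.53097956]
rack scene (156, 22) [ 484.27100568 -231.95692057   79.        ]
rack scene (250, 75) [ 561.41866926 -231.45932388   79.        ]
rack scene (135, 292) [ 578.55827768 -390.85869836   79.        ]
drum [573.03106086 209.31631043 146.        ] [573.22613    209.90621837 145.73783912]
housing scene [483.7011907  293.88814007  73.        ]
housing scene [675.7319195  280.08333554  73.        ]
housing scene [664.89791395 115.12403193  73.        ]
housing scene [472.76207778 131.76868816  73.        ]
top [  3   7  12  11 108] [244.59259259 175.98148148] [573.55886552 210.19078098 146.        ]
scene [ 3  1 11  9 77] [374.42857143 159.        ] [572.9485714  209.83907426 146.        ]
scene [14  0  2  1  2] [380.5 154. ] [580.07598713 237.06983766 146.        ]
```

The left bay holds the tall sleeve: its rim triangulates to z≈78 at (518, -269). The short one has a smaller rim and more of the bay floor shows. The drum is at about (573.2, 209.9), and both views agree. Next I plan the approach.

Run:
```python
from h import *
shift([520,200,260],0); shift([491.4,-268.8,200]); shift([491.4,-268.8,130])
print(onz("top",(309,160),27),onz("top",(415,160),88),onz("top",(178,259),3),onz("top",(452,97),3),proj("top",[500,-60,3]),proj("scene",[500,-60,3]))
```

```text
t 0.1 pos [192.8 594.1 230.4] y-yaw 72.02 tilt [-0.001 -0.002 -1.   ] gap 85.5 F [0.1 0.3 0.4]
dcm [-43.29 -27.39  -2.91]Traceback (most recent call last):
  File "<stdin>", line 2, in <module>
  File "h.py", line 25, in shift
    y=np.radians(yaw);g=Ro.from_matrix(np.c_[[np.sin(y),-np.cos(y),0],[np.cos(y),np.sin(y),0],[0,0,-1]])
                        ~~~~~~~~~~~~~~^^^^^^^^^^^^^^^^^^^^^^^^^^^^^^^^^^^^^^^^^^^^^^^^^^^^^^^^^^^^^^^^^^
  File "scipy/spatial/transform/_rotation.pyx", line 1143, in scipy.spatial.transform._rotation.Rotation.from_matrix
ValueError: Non-positive determinant (left-handed or null coordinate frame) in rotation matrix 0: [[ 0.  1.  0.]
 [-1.  0.  0.]
 [ 0.  0. -1.]].
```

```bash
sed -i 's/np.c_\[\[np.sin(y),-np.cos(y),0\]/np.c_[[-np.sin(y),np.cos(y),0]/' h.py
python3 - <<'E'
from h import *
shift([520,200,260],0); shift([491.4,-268.8,200]); shift([491.4,-268.8,130])
print(onz("top",(309,160),27),onz("top",(415,160),88),onz("top",(178,259),3),onz("top",(452,97),3),proj("top",[500,-60,3]),proj("scene",[500,-60,3]))
E
```

```text
t 0.1 pos [192.8 594.1 230.4] y-yaw 72.02 tilt [-0.001 -0.002 -1.   ] gap 85.5 F [0.1 0.3 0.4]
dcm [-43.29 -27.39  -2.91]
w [-0.1  0.1 72. ]
w [-1.00e-01 -1.00e-01 -1.08e+02]
t 0.1 pos [192.8 594.1 230.4] y-yaw 72.02 tilt [-0.001 -0.002 -1.   ] gap 85.5 F [0.1 0.3 0.4]
dcm [-55.04 -72.85   3.17]
t 0.1 pos [192.8 594.1 230.4] y-yaw 72.02 tilt [-0.001 -0.002 -1.   ] gap 85.5 F [0.1 0.3 0.4]
dcm [-55.04 -72.84  10.17]
[654.26262116  24.45765417  27.        ] [ 632.66443631 -303.37996518   88.        ] [342.60091661 442.07138327   3.        ] [ 878.94780543 -464.52076963    3.        ] [[335.79556146 208.01440457]] [[309.40638432 237.67503243]]
```

send_rows(steps=[{"dx": -12, "dy": -7.5, "dz": -2.9, "wz": 10, "fingers": 0.55}, {"dx": -17, "dy": -11, "dz": -2.9, "wz": 20, "fingers": 0.55}, {"dx": -22, "dy": -14, "dz": -2.9, "wz": 30, "fingers": 0.55}, {"dx": -27, "dy": -17, "dz": -2.9, "wz": 40, "fingers": 0.55}, {"dx": -32, "dy": -20, "dz": -2.9, "wz": 50, "fingers": 0.55}, {"dx": -37, "dy": -23.5, "dz": -2.9, "wz": 60, "fingers": 0.55}, {"dx": -43.3, "dy": -27.4, "dz": -2.9, "wz": 70, "fingers": 0.55}, {"dx": -43.3, "dy": -27.4, "dz": -2.9, "wz": 72, "fingers": 0.55}, {"dx": -45, "dy": -34, "dz": -2, "wz": 72, "fingers": 0.55}, {"dx": -46.5, "dy": -40, "dz": -1, "wz": 72, "fingers": 0.55}, {"dx": -48, "dy": -46, "dz": 0, "wz": 72, "fingers": 0.55}, {"dx": -49.5, "dy": -52, "dz": 1, "wz": 72, "fingers": 0.55}, {"dx": -51, "dy": -58, "dz": 2, "wz": 72, "fingers": 0.55}, {"dx": -52.5, "dy": -64, "dz": 3.2, "wz": 72, "fingers": 0.55}, {"dx": -54, "dy": -70, "dz": 4, "wz": 72, "fingers": 0.55}, {"dx": -55, "dy": -72.8, "dz": 6, "wz": 72, "fingers": 0.55}, {"dx": -55, "dy": -72.8, "dz": 8, "wz": 72, "fingers": 0.55}, {"dx": -55, "dy": -72.8, "dz": 10, "wz": 72, "fingers": 0.55}, {"dx": -55, "dy": -72.8, "dz": 10.2, "wz": 72, "fingers": 0.55}, {"dx": -55, "dy": -72.8, "dz": 10.2, "wz": 72, "fingers": 0.55}], force=22)

```text
$.steps[0]: bad value
```

Run:
```python
from h import *
shift([491.4,-268.8,130],0)
shift([491.4,-268.8,42],0)
print(r.get_obs()["joint_positions"].round(2))
im=r.capture("top");cv2.imwrite("pics/t1.png",cv2.resize(im[150:250,340:480],None,fx=4,fy=4,interpolation=2))
```

```text
t 0.1 pos [192.8 594.1 230.4] y-yaw 72.02 tilt [-0.001 -0.002 -1.   ] gap 85.5 F [0.1 0.3 0.4]
dcm [-55.04 -72.84  10.17]
w [-0.1  0.1 72. ]
w [-1.00e-01 -1.00e-01 -1.08e+02]
t 0.1 pos [192.8 594.1 230.4] y-yaw 72.02 tilt [-0.001 -0.002 -1.   ] gap 85.5 F [0.1 0.3 0.4]
dcm [-55.04 -72.82  18.97]
w [-0.1  0.1 72. ]
w [-1.00e-01 -1.00e-01 -1.08e+02]
[-1.32  0.38  0.02  1.37 -0.01  1.39 -0.05]
```

send_rows(steps=[{"wx": 0, "wy": 0, "wz": 10, "dx": -5, "dy": -3.2, "dz": -2, "fingers": 0.55}, {"wx": 0, "wy": 0, "wz": 20, "dx": -10.5, "dy": -6.5, "dz": -2.9, "fingers": 0.55}, {"wx": 0, "wy": 0, "wz": 30, "dx": -16, "dy": -10, "dz": -2.9, "fingers": 0.55}, {"wx": 0, "wy": 0, "wz": 40, "dx": -21, "dy": -13.5, "dz": -2.9, "fingers": 0.55}, {"wx": 0, "wy": 0, "wz": 50, "dx": -26.5, "dy": -17, "dz": -2.9, "fingers": 0.55}, {"wx": 0, "wy": 0, "wz": 60, "dx": -32, "dy": -20.5, "dz": -2.9, "fingers": 0.55}, {"wx": 0, "wy": 0, "wz": 70, "dx": -37.5, "dy": -24, "dz": -2.9, "fingers": 0.55}, {"wx": 0, "wy": 0, "wz": 72, "dx": -43, "dy": -27.4, "dz": -2.9, "fingers": 0.55}, {"wx": 0, "wy": 0, "wz": 72, "dx": -45, "dy": -33, "dz": -2, "fingers": 0.55}, {"wx": 0, "wy": 0, "wz": 72, "dx": -46.5, "dy": -39, "dz": -1, "fingers": 0.55}, {"wx": 0, "wy": 0, "wz": 72, "dx": -48, "dy": -45, "dz": 0, "fingers": 0.55}, {"wx": 0, "wy": 0, "wz": 72, "dx": -49.5, "dy": -51, "dz": 1, "fingers": 0.55}], force=22)

```text
time_s: 1.65
eef_pos: [506.4, -36.3, 222.4]
tcp_rot: [0.707, 0.707, 0.0, -0.0]
ft_force: [0.3, -0.2, -0.3]
finger_gap: 38.4
gripper_force: 0.0
```

Run:
```python
from h import *
shift([491.4,-268.8,130],0)
print(r.get_obs()["joint_positions"].round(2))
```

```text
t 1.65 pos [506.4 -36.3 222.4] y-yaw 0.03 tilt [-0.  0. -1.] gap 38.4 F [ 0.3 -0.2 -0.3]
dcm [-23.25  -1.51   9.23]
w [-0. -0.  0.]
w [   0.   -0. -180.]
[-0.55  0.14  0.62  1.72 -0.09  1.3   0.09]
```

send_rows(steps=[{"wx": 0, "wy": 0, "wz": 0, "dx": -6, "dy": -0.4, "dz": 2, "fingers": 0.55}, {"wx": 0, "wy": 0, "wz": 0, "dx": -12, "dy": -0.8, "dz": 4, "fingers": 0.55}, {"wx": 0, "wy": 0, "wz": 0, "dx": -18, "dy": -1.2, "dz": 6, "fingers": 0.55}, {"wx": 0, "wy": 0, "wz": 0, "dx": -22, "dy": -1.5, "dz": 8, "fingers": 0.55}, {"wx": 0, "wy": 0, "wz": 0, "dx": -23.25, "dy": -1.5, "dz": 9.2, "fingers": 0.55}, {"wx": 0, "wy": 0, "wz": 0, "dx": -23.25, "dy": -1.5, "dz": 9.2, "fingers": 0.55}, {"wx": 0, "wy": 0, "wz": 0, "dx": -23.25, "dy": -1.5, "dz": 9.2, "fingers": 0.55}], force=22)

```text
time_s: 2.52
eef_pos: [493.0, -265.1, 131.2]
tcp_rot: [0.706, 0.708, 0.0, -0.0]
ft_force: [-0.1, 0.5, -0.0]
finger_gap: 38.4
gripper_force: 0.0
```

Run:
```python
from h import *
shift([491.4,-268.8,42],0)
im=r.capture("top");jm=r.capture("scene")
a=cv2.resize(im[160:250,360:460],None,fx=4,fy=4,interpolation=2);b=cv2.resize(jm[225:325,220:320],None,fx=4,fy=4,interpolation=2)[:360]
cv2.imwrite("pics/t1.png",np.hstack([a,b]))
```

```text
t 2.52 pos [ 493.  -265.1  131.2] y-yaw 0.16 tilt [ 0.001  0.001 -1.   ] gap 38.4 F [-0.1  0.5 -0. ]
dcm [-0.38 -0.16  8.92]
w [ 0.  -0.   0.2]
w [ 1.000e-01  0.000e+00 -1.798e+02]
```

View pics/t1.png

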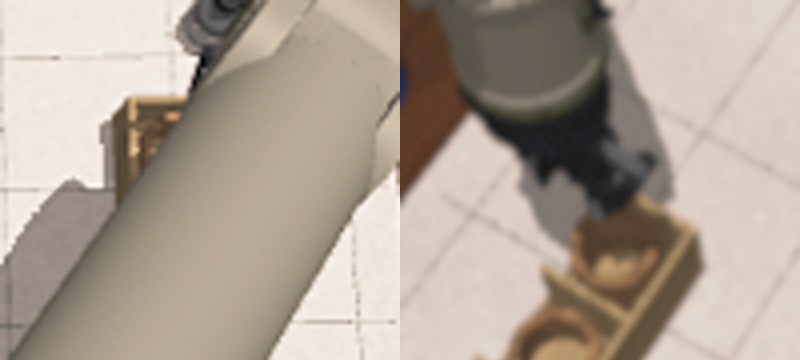

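The crop shows the fingers above the front of the left bay, scene pixel about (375,275). I correct sideways first, then descend.

send_rows(steps=[{"wx": 0, "wy": 0, "wz": 0, "dx": -0.38, "dy": -0.16, "dz": 1, "fingers": 0.55}, {"wx": 0, "wy": 0, "wz": 0, "dx": -0.38, "dy": -0.16, "dz": 3, "fingers": 0.55}, {"wx": 0, "wy": 0, "wz": 0, "dx": -0.38, "dy": -0.16, "dz": 4, "fingers": 0.55}, {"wx": 0, "wy": 0, "wz": 0, "dx": -0.38, "dy": -0.16, "dz": 4, "fingers": 0.55}, {"wx": 0, "wy": 0, "wz": 0, "dx": -0.38, "dy": -0.16, "dz": 4, "fingers": 0.55}])

```text
time_s: 3.25
eef_pos: [490.7, -270.9, 91.3]
tcp_rot: [0.707, 0.707, 0.0, 0.0]
ft_force: [-0.3, -0.1, 0.4]
finger_gap: 38.3
gripper_force: 0.0
```

Run:
```python
from h import *
shift([491.4,-268.8,42],0)
```

```text
t 3.25 pos [ 490.7 -270.9   91.3] y-yaw 0.02 tilt [ 0.001 -0.    -1.   ] gap 38.3 F [-0.3 -0.1  0.4]
dcm [0.21 0.07 4.93]
w [0. 0. 0.]
w [-0.0e+00  1.0e-01 -1.8e+02]
```

send_rows(steps=[{"wx": 0, "wy": 0, "wz": 0, "dx": 0.2, "dy": 0.07, "dz": 1.5, "fingers": 0.55}, {"wx": 0, "wy": 0, "wz": 0, "dx": 0.2, "dy": 0.07, "dz": 3, "fingers": 0.55}, {"wx": 0, "wy": 0, "wz": 0, "dx": 0.2, "dy": 0.07, "dz": 4.5, "fingers": 0.55}, {"wx": 0, "wy": 0, "wz": 0, "dx": 0.2, "dy": 0.07, "dz": 4.9, "fingers": 0.55}, {"wx": 0, "wy": 0, "wz": 0, "dx": 0.2, "dy": 0.07, "dz": 4.9, "fingers": 0.55}, {"wx": 0, "wy": 0, "wz": 0, "dx": 0.2, "dy": 0.07, "dz": 4.9, "fingers": 0.7}, {"wx": 0, "wy": 0, "wz": 0, "dx": 0.2, "dy": 0.07, "dz": 4.9, "fingers": 0.8}, {"wx": 0, "wy": 0, "wz": 0, "dx": 0.2, "dy": 0.07, "dz": 4.9, "fingers": 0.86}, {"wx": 0, "wy": 0, "wz": 0, "dx": 0.2, "dy": 0.07, "dz": 4.9, "fingers": 1}, {"wx": 0, "wy": 0, "wz": 0, "dx": 0.2, "dy": 0.07, "dz": 4.9, "fingers": 1}, {"wx": 0, "wy": 0, "wz": 0, "dx": 0.2, "dy": 0.07, "dz": 4.9, "fingers": 1}, {"wx": 0, "wy": 0, "wz": 0, "dx": 0.2, "dy": 0.07, "dz": 4.9, "fingers": 1}], force=22)

```text
time_s: 4.75
eef_pos: [491.3, -268.8, 42.1]
tcp_rot: [0.707, 0.707, 0.0, 0.0]
ft_force: [-0.3, 1.9, 5.5]
finger_gap: 9.3
gripper_force: 22.7
```

Run:
```python
from h import *
shift([491.4,-268.8,142],0);shift([473,-60,142]);print(r.get_obs()["gripper_force"])
```

```text
t 4.75 pos [ 491.3 -268.8   42.1] y-yaw 0.02 tilt [ 0. -0. -1.] gap 9.3 F [-0.3  1.9  5.5]
dcm [-0.    0.01 -9.99]
w [0. 0. 0.]
w [  -0.    0. -180.]
t 4.75 pos [ 491.3 -268.8   42.1] y-yaw 0.02 tilt [ 0. -0. -1.] gap 9.3 F [-0.3  1.9  5.5]
dcm [20.88 -1.82 -9.99]
22.66477603991916
```

send_rows(steps=[{"wx": 0, "wy": 0, "wz": 0, "dx": 0, "dy": 0, "dz": -0.5, "fingers": 1}, {"wx": 0, "wy": 0, "wz": 0, "dx": 0, "dy": 0, "dz": -1.5, "fingers": 1}, {"wx": 0, "wy": 0, "wz": 0, "dx": 0, "dy": 0, "dz": -3, "fingers": 1}, {"wx": 0, "wy": 0, "wz": 0, "dx": 0, "dy": 0, "dz": -4.5, "fingers": 1}, {"wx": 0, "wy": 0, "wz": 0, "dx": 0, "dy": 0, "dz": -6, "fingers": 1}, {"wx": 0, "wy": 0, "wz": 0, "dx": 0, "dy": 0, "dz": -7.5, "fingers": 1}, {"wx": 0, "wy": 0, "wz": 0, "dx": 0, "dy": 0, "dz": -9, "fingers": 1}, {"wx": 0, "wy": 0, "wz": 0, "dx": 0, "dy": 0, "dz": -10, "fingers": 1}, {"wx": 0, "wy": 0, "wz": 0, "dx": 0, "dy": 0, "dz": -10, "fingers": 1}, {"wx": 0, "wy": 0, "wz": 0, "dx": 0, "dy": 0, "dz": -10, "fingers": 1}])

```text
time_s: 6.0
eef_pos: [490.8, -268.4, 141.2]
tcp_rot: [0.707, 0.707, -0.0, -0.0]
ft_force: [-0.2, 1.2, -1.4]
finger_gap: 9.9
gripper_force: 22.3
```

Run:
```python
from h import *
shift([473,-60,142],0)
im=r.capture("top");jm=r.capture("scene")
a=cv2.resize(im[160:250,360:460],None,fx=4,fy=4,interpolation=2);b=cv2.resize(jm[225:325,220:320],None,fx=4,fy=4,interpolation=2)[:360]
cv2.imwrite("pics/t2.png",np.hstack([a,b]))
```

```text
t 6.0 pos [ 490.8 -268.4  141.2] y-yaw 0.03 tilt [-0.001  0.    -1.   ] gap 9.9 F [-0.2  1.2 -1.4]
dcm [20.84 -1.77 -0.07]
w [-0. -0.  0.]
w [ 0.0e+00 -1.0e-01 -1.8e+02]
```

View pics/t2.png

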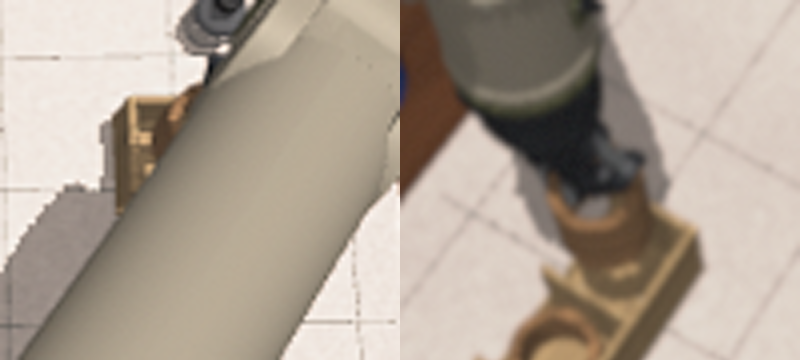

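The sleeve is out of its bay and upright in the grip, at scene-crop (605,225). I carry it to the clear spot and lower it.

send_rows(steps=[{"wx": 0, "wy": 0, "wz": 0, "dx": 1.5, "dy": -0.1, "dz": 0, "fingers": 1}, {"wx": 0, "wy": 0, "wz": 0, "dx": 4, "dy": -0.3, "dz": 0, "fingers": 1}, {"wx": 0, "wy": 0, "wz": 0, "dx": 7, "dy": -0.6, "dz": 0, "fingers": 1}, {"wx": 0, "wy": 0, "wz": 0, "dx": 10, "dy": -0.9, "dz": 0, "fingers": 1}, {"wx": 0, "wy": 0, "wz": 0, "dx": 13, "dy": -1.2, "dz": 0, "fingers": 1}, {"wx": 0, "wy": 0, "wz": 0, "dx": 16, "dy": -1.5, "dz": 0, "fingers": 1}, {"wx": 0, "wy": 0, "wz": 0, "dx": 18.5, "dy": -1.7, "dz": 0, "fingers": 1}, {"wx": 0, "wy": 0, "wz": 0, "dx": 20.2, "dy": -1.8, "dz": 1, "fingers": 1}, {"wx": 0, "wy": 0, "wz": 0, "dx": 20.8, "dy": -1.8, "dz": 2.5, "fingers": 1}, {"wx": 0, "wy": 0, "wz": 0, "dx": 20.8, "dy": -1.8, "dz": 4.5, "fingers": 1}, {"wx": 0, "wy": 0, "wz": 0, "dx": 20.8, "dy": -1.8, "dz": 6.5, "fingers": 1}, {"wx": 0, "wy": 0, "wz": 0, "dx": 20.8, "dy": -1.8, "dz": 8, "fingers": 1}, {"wx": 0, "wy": 0, "wz": 0, "dx": 20.8, "dy": -1.8, "dz": 9, "fingers": 1}, {"wx": 0, "wy": 0, "wz": 0, "dx": 20.8, "dy": -1.8, "dz": 9.5, "fingers": 1}, {"wx": 0, "wy": 0, "wz": 0, "dx": 20.8, "dy": -1.8, "dz": 9.5, "fingers": 1}, {"wx": 0, "wy": 0, "wz": 0, "dx": 20.8, "dy": -1.8, "dz": 9.5, "fingers": 1}])

```text
time_s: 8.1
eef_pos: [473.5, -60.8, 47.2]
tcp_rot: [0.707, 0.707, 0.0, 0.0]
ft_force: [0.3, -0.2, -0.5]
finger_gap: 9.5
gripper_force: 22.4
```

Run:
```python
from h import *
shift([473,-60,36],0)
im=r.capture("top");jm=r.capture("scene")
u,v=proj("scene",[500,-60,40])[0].astype(int);p,q=proj("top",[500,-60,40])[0].astype(int)
c=lambda i,u,v:cv2.resize(i[v-40:v+40,u-40:u+40],None,fx=5,fy=5,interpolation=2)
cv2.imwrite("pics/t3.png",np.hstack([c(im,p,q),c(jm,u,v)]))
```

```text
t 8.1 pos [473.5 -60.8  47.2] y-yaw 0.02 tilt [ 0.001  0.    -1.   ] gap 9.5 F [ 0.3 -0.2 -0.5]
dcm [ 0.08 -0.05  1.12]
w [ 0.1 -0.   0. ]
w [ 0.0e+00  1.0e-01 -1.8e+02]
```

View pics/t3.png

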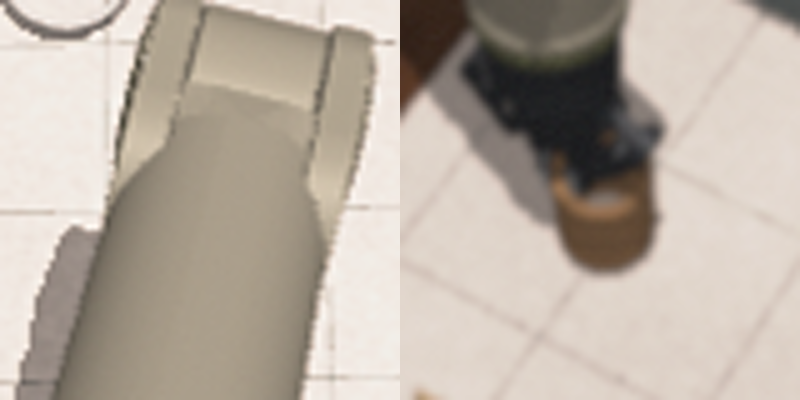

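The sleeve hangs upright just above the clear mat. I set it down in small steps.

send_rows(steps=[{"wx": 0, "wy": 0, "wz": 0, "dx": 0, "dy": 0, "dz": 0.4, "fingers": 1}, {"wx": 0, "wy": 0, "wz": 0, "dx": 0, "dy": 0, "dz": 0.7, "fingers": 1}, {"wx": 0, "wy": 0, "wz": 0, "dx": 0, "dy": 0, "dz": 0.9, "fingers": 1}, {"wx": 0, "wy": 0, "wz": 0, "dx": 0, "dy": 0, "dz": 1.0, "fingers": 1}, {"wx": 0, "wy": 0, "wz": 0, "dx": 0, "dy": 0, "dz": 1.05, "fingers": 1}, {"wx": 0, "wy": 0, "wz": 0, "dx": 0, "dy": 0, "dz": 1.05, "fingers": 1}])

```text
time_s: 8.95
eef_pos: [473.0, -60.7, 36.2]
tcp_rot: [0.707, 0.707, -0.0, 0.0]
ft_force: [0.1, -1.1, -1.4]
finger_gap: 9.8
gripper_force: 22.4
```

send_rows(steps=[{"wx": 0, "wy": 0, "wz": 0, "dx": 0, "dy": 0, "dz": 0.08, "fingers": 1}, {"wx": 0, "wy": 0, "wz": 0, "dx": 0, "dy": 0, "dz": 0.15, "fingers": 1}, {"wx": 0, "wy": 0, "wz": 0, "dx": 0, "dy": 0, "dz": 0.15, "fingers": 1}])

```text
time_s: 9.32
eef_pos: [473.1, -60.7, 35.9]
tcp_rot: [0.707, 0.707, 0.0, -0.0]
ft_force: [-8.0, 2.3, 17.2]
finger_gap: 9.7
gripper_force: 24.5
```

send_rows(steps=[{"wx": 0, "wy": 0, "wz": 0, "dx": 0, "dy": 0, "dz": -0.1, "fingers": 1}, {"wx": 0, "wy": 0, "wz": 0, "dx": 0, "dy": 0, "dz": -0.1, "fingers": 0.85}, {"wx": 0, "wy": 0, "wz": 0, "dx": 0, "dy": 0, "dz": -0.1, "fingers": 0.7}, {"wx": 0, "wy": 0, "wz": 0, "dx": 0, "dy": 0, "dz": -0.1, "fingers": 0.6}, {"wx": 0, "wy": 0, "wz": 0, "dx": 0, "dy": 0, "dz": -0.1, "fingers": 0.55}, {"wx": 0, "wy": 0, "wz": 0, "dx": 0, "dy": 0, "dz": -0.1, "fingers": 0.55}, {"wx": 0, "wy": 0, "wz": 0, "dx": 0, "dy": 0, "dz": -1, "fingers": 0.55}, {"wx": 0, "wy": 0, "wz": 0, "dx": 0, "dy": 0, "dz": -4, "fingers": 0.55}, {"wx": 0, "wy": 0, "wz": 0, "dx": 0, "dy": 0, "dz": -7, "fingers": 0.55}, {"wx": 0, "wy": 0, "wz": 0, "dx": 0, "dy": 0, "dz": -9, "fingers": 0.3}, {"wx": 0, "wy": 0, "wz": 0, "dx": 0, "dy": 0, "dz": -9, "fingers": 0}, {"wx": 0, "wy": 0, "wz": 0, "dx": 0, "dy": 0, "dz": -9, "fingers": 0}])

```text
time_s: 10.82
eef_pos: [472.7, -60.6, 124.4]
tcp_rot: [0.707, 0.707, -0.0, -0.0]
ft_force: [-0.6, 0.3, -0.1]
finger_gap: 85.2
gripper_force: 0.0
```

Run:
```python
from h import *
shift([500,-60.7,125],0)
im=r.capture("top");jm=r.capture("scene")
u,v=proj("scene",[500,-60,40])[0].astype(int);p,q=proj("top",[500,-60,40])[0].astype(int)
print(u,v,p,q)
c=lambda i,u,v:cv2.resize(i[v-40:v+40,u-40:u+40],None,fx=5,fy=5,interpolation=2)
cv2.imwrite("pics/t4.png",np.hstack([c(im,p,q),c(jm,u,v)]))
```

```text
t 10.82 pos [472.7 -60.6 124.4] y-yaw 0.03 tilt [-0.  0. -1.] gap 85.2 F [-0.6  0.3 -0.1]
dcm [-0.01  2.73 -0.06]
w [-0. -0.  0.]
w [   0.   -0. -180.]
308 231 336 206
```

View pics/t4.png

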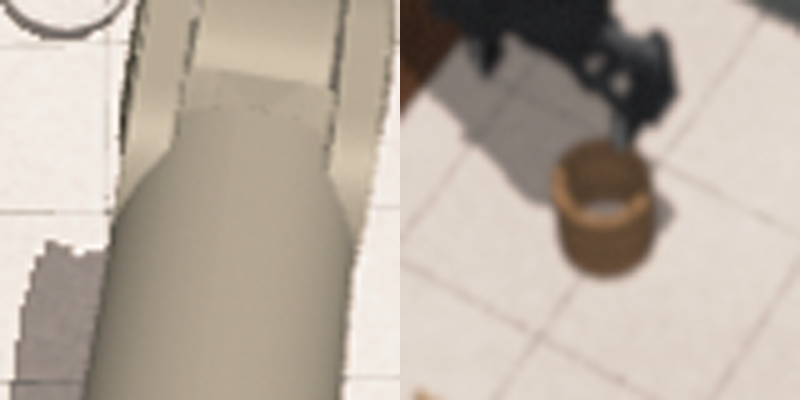

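Run:
```python
from h import *
px=lambda k,x0,y0,u,v:((u+.5)/k-.5+x0,(v+.5)/k-.5+y0)
print(onz("scene",px(5,268,191,204,182),73))
print([ (p) for p in proj("scene",[[500,-60.7,73],[500+31,-60.7,3]])])
```

```text
[501.02567646 -62.23313003  73.        ]
[array([308.38053703, 226.45906283]), array([317.85581467, 242.37338834])]
```

send_rows(steps=[{"wx": 0, "wy": 0, "wz": 0, "dx": -0.04, "dy": 2.7, "dz": 0, "fingers": 0}, {"wx": 0, "wy": 0, "wz": 0, "dx": -0.04, "dy": 2.7, "dz": 0, "fingers": 0}, {"wx": 0, "wy": 0, "wz": 0, "dx": -0.04, "dy": 2.7, "dz": 1, "fingers": 0}, {"wx": 0, "wy": 0, "wz": 0, "dx": -0.04, "dy": 2.7, "dz": 3, "fingers": 0}, {"wx": 0, "wy": 0, "wz": 0, "dx": -0.04, "dy": 2.7, "dz": 6, "fingers": 0}, {"wx": 0, "wy": 0, "wz": 0, "dx": -0.04, "dy": 2.7, "dz": 9, "fingers": 0}, {"wx": 0, "wy": 0, "wz": 0, "dx": -0.04, "dy": 2.7, "dz": 10.3, "fingers": 0}, {"wx": 0, "wy": 0, "wz": 0, "dx": -0.04, "dy": 2.7, "dz": 10.3, "fingers": 0}, {"wx": 0, "wy": 0, "wz": 0, "dx": -0.04, "dy": 2.7, "dz": 10.3, "fingers": 0.1}, {"wx": 0, "wy": 0, "wz": 0, "dx": -0.04, "dy": 2.7, "dz": 10.3, "fingers": 0.18}, {"wx": 0, "wy": 0, "wz": 0, "dx": -0.04, "dy": 2.7, "dz": 10.3, "fingers": 0.22}, {"wx": 0, "wy": 0, "wz": 0, "dx": -0.04, "dy": 2.7, "dz": 10.3, "fingers": 0.26}, {"wx": 0, "wy": 0, "wz": 0, "dx": -0.04, "dy": 2.7, "dz": 10.3, "fingers": 0.3}, {"wx": 0, "wy": 0, "wz": 0, "dx": -0.04, "dy": 2.7, "dz": 10.3, "fingers": 0.3}], force=20)

```text
time_s: 12.68
eef_pos: [500.2, -61.1, 22.2]
tcp_rot: [0.707, 0.707, 0.0, -0.0]
ft_force: [-1.4, 0.8, 5.6]
finger_gap: 62.0
gripper_force: 21.1
```

send_rows(steps=[{"wx": 0, "wy": 0, "wz": 0, "dx": 0, "dy": 0, "dz": 0, "fingers": 0.22}, {"wx": 0, "wy": 0, "wz": 0, "dx": 0, "dy": 0, "dz": 0, "fingers": 0.1}, {"wx": 0, "wy": 0, "wz": 0, "dx": 0, "dy": 0, "dz": 0, "fingers": 0}, {"wx": 0, "wy": 0, "wz": 0, "dx": 0, "dy": 0, "dz": -1, "fingers": 0}, {"wx": 0, "wy": 0, "wz": 0, "dx": 0, "dy": 0, "dz": -4, "fingers": 0}, {"wx": 0, "wy": 0, "wz": 0, "dx": 0, "dy": 0, "dz": -7.5, "fingers": 0}, {"wx": 0, "wy": 0, "wz": 10, "dx": 0, "dy": 0, "dz": -9, "fingers": 0}, {"wx": 0, "wy": 0, "wz": 20, "dx": 0, "dy": 0, "dz": -9, "fingers": 0}, {"wx": 0, "wy": 0, "wz": 30, "dx": 0, "dy": 0, "dz": -9, "fingers": 0}, {"wx": 0, "wy": 0, "wz": 40, "dx": 0, "dy": 0, "dz": -9, "fingers": 0}, {"wx": 0, "wy": 0, "wz": 50, "dx": 0, "dy": 0, "dz": -9, "fingers": 0}, {"wx": 0, "wy": 0, "wz": 60, "dx": 0, "dy": 0, "dz": -9, "fingers": 0}, {"wx": 0, "wy": 0, "wz": 70, "dx": 0, "dy": 0, "dz": -9, "fingers": 0}, {"wx": 0, "wy": 0, "wz": 80, "dx": 0, "dy": 0, "dz": -9, "fingers": 0}, {"wx": 0, "wy": 0, "wz": 90, "dx": 0, "dy": 0, "dz": -9, "fingers": 0}, {"wx": 0, "wy": 0, "wz": 90, "dx": 0, "dy": 0, "dz": -9, "fingers": 0}, {"wx": 0, "wy": 0, "wz": 90, "dx": 0, "dy": 0, "dz": -9, "fingers": 0}])

```text
time_s: 14.8
eef_pos: [500.1, -61.0, 112.0]
tcp_rot: [1.0, 0.002, 0.0, -0.0]
ft_force: [1.4, -0.4, -0.2]
finger_gap: 85.5
gripper_force: 0.0
```

Run:
```python
from h import *
shift([500.2,-61,22],90);print(r.get_obs()["joint_positions"].round(2))
```

```text
t 14.8 pos [500.1 -61.  112. ] y-yaw -89.75 tilt [ 0.  0. -1.] gap 85.5 F [ 1.4 -0.4 -0.2]
dcm [ 0.01 -0.    9.  ]
w [   0.    -0.  -179.7]
w [-0.  -0.   0.3]
[-0.75  0.32  0.96  1.89 -0.29  1.08 -1.24]
```

send_rows(steps=[{"wx": 0, "wy": 0, "wz": 0.3, "dx": 0, "dy": 0, "dz": 2, "fingers": 0}, {"wx": 0, "wy": 0, "wz": 0.3, "dx": 0, "dy": 0, "dz": 5, "fingers": 0}, {"wx": 0, "wy": 0, "wz": 0.3, "dx": 0, "dy": 0, "dz": 8, "fingers": 0}, {"wx": 0, "wy": 0, "wz": 0.3, "dx": 0, "dy": 0, "dz": 9, "fingers": 0}, {"wx": 0, "wy": 0, "wz": 0.3, "dx": 0, "dy": 0, "dz": 9, "fingers": 0}, {"wx": 0, "wy": 0, "wz": 0.3, "dx": 0, "dy": 0, "dz": 9, "fingers": 0.1}, {"wx": 0, "wy": 0, "wz": 0.3, "dx": 0, "dy": 0, "dz": 9, "fingers": 0.18}, {"wx": 0, "wy": 0, "wz": 0.3, "dx": 0, "dy": 0, "dz": 9, "fingers": 0.22}, {"wx": 0, "wy": 0, "wz": 0.3, "dx": 0, "dy": 0, "dz": 9, "fingers": 0.26}, {"wx": 0, "wy": 0, "wz": 0.3, "dx": 0, "dy": 0, "dz": 9, "fingers": 0.32}, {"wx": 0, "wy": 0, "wz": 0.3, "dx": 0, "dy": 0, "dz": 9, "fingers": 0.32}], force=24)

```text
time_s: 16.18
eef_pos: [500.3, -61.1, 22.2]
tcp_rot: [1.0, -0.002, 0.0, -0.0]
ft_force: [-0.2, 0.4, 5.3]
finger_gap: 62.0
gripper_force: 25.2
```

Run:
```python
from h import *
shift([500,-61,200]);shift([573.2,209.9,190]);print(r.get_obs()["gripper_force"])
```

```text
t 16.18 pos [500.3 -61.1  22.2] y-yaw -90.27 tilt [ 0.  0. -1.] gap 62.0 F [-0.2  0.4  5.3]
dcm [ -0.02  -0.02 -17.78]
t 16.18 pos [500.3 -61.1  22.2] y-yaw -90.27 tilt [ 0.  0. -1.] gap 62.0 F [-0.2  0.4  5.3]
dcm [  7.17 -27.14 -16.77]
25.202584778890014
```

send_rows(steps=[{"wx": 0, "wy": 0, "wz": 0, "dx": 0, "dy": 0, "dz": -0.5, "fingers": 0.35}, {"wx": 0, "wy": 0, "wz": 0, "dx": 0, "dy": 0, "dz": -2, "fingers": 0.35}, {"wx": 0, "wy": 0, "wz": 0, "dx": 0, "dy": 0, "dz": -5, "fingers": 0.35}, {"wx": 0, "wy": 0, "wz": 0, "dx": 0, "dy": 0, "dz": -8, "fingers": 0.35}, {"wx": 0, "wy": 0, "wz": 0, "dx": 0, "dy": 0, "dz": -11, "fingers": 0.35}, {"wx": 0, "wy": 0, "wz": 0, "dx": 0, "dy": 0, "dz": -14, "fingers": 0.35}, {"wx": 0, "wy": 0, "wz": 0, "dx": 0.5, "dy": -2, "dz": -16.5, "fingers": 0.35}, {"wx": 0, "wy": 0, "wz": 0, "dx": 1.3, "dy": -5, "dz": -17.8, "fingers": 0.35}, {"wx": 0, "wy": 0, "wz": 0, "dx": 2.1, "dy": -8, "dz": -17.8, "fingers": 0.35}, {"wx": 0, "wy": 0, "wz": 0, "dx": 3, "dy": -11, "dz": -17.8, "fingers": 0.35}, {"wx": 0, "wy": 0, "wz": 0, "dx": 3.7, "dy": -14, "dz": -17.8, "fingers": 0.35}, {"wx": 0, "wy": 0, "wz": 0, "dx": 4.5, "dy": -17, "dz": -17.8, "fingers": 0.35}, {"wx": 0, "wy": 0, "wz": 0, "dx": 5.3, "dy": -20, "dz": -17.8, "fingers": 0.35}, {"wx": 0, "wy": 0, "wz": 0, "dx": 6.1, "dy": -23, "dz": -17.8, "fingers": 0.35}, {"wx": 0, "wy": 0, "wz": 0, "dx": 6.8, "dy": -25.5, "dz": -17.8, "fingers": 0.35}, {"wx": 0, "wy": 0, "wz": 0, "dx": 7.2, "dy": -27.1, "dz": -17.8, "fingers": 0.35}, {"wx": 0, "wy": 0, "wz": 0, "dx": 7.2, "dy": -27.1, "dz": -17.8, "fingers": 0.35}, {"wx": 0, "wy": 0, "wz": 0, "dx": 7.2, "dy": -27.1, "dz": -17.8, "fingers": 0.35}])

```text
time_s: 18.42
eef_pos: [573.4, 208.0, 199.9]
tcp_rot: [1.0, -0.003, 0.0, 0.0]
ft_force: [-1.1, -0.7, -1.0]
finger_gap: 61.8
gripper_force: 26.6
```

Run:
```python
from h import *
r.capture("top");jm=r.capture("scene")
shift([573.2,209.9,170],90)
o=r.get_obs();X,Y,Z=o["eef_pos"];print(o["gripper_force"],o["joint_positions"].round(2))
th=np.linspace(0,2*np.pi,60)
big=cv2.resize(jm[100:200,320:440],None,fx=5,fy=5,interpolation=2)
ov=big.copy()
for z,R_ in((Z-19.2,31),(Z+50.8,31),(Z+50.8,23)):
    p=proj("scene",np.c_[X+R_*np.cos(th),Y+R_*np.sin(th),0*th+z])
    for a in p: cv2.circle(ov,tuple(((a-(320,100)+.5)*5).astype(int)),1,(0,255,0),-1)
p=proj("scene",np.c_[573.2+36*np.cos(th),209.9+36*np.sin(th),0*th+79])
for a in p: cv2.circle(ov,tuple(((a-(320,100)+.5)*5).astype(int)),1,(0,0,255),-1)
cv2.imwrite("pics/t5.png",ov)
```

```text
t 18.52 pos [573.4 208.  200.1] y-yaw -90.4 tilt [ 0. -0. -1.] gap 61.7 F [-0.7 -0.9 -0.9]
dcm [-0.02 -0.19  3.01]
w [ -0.   -0.  179.6]
w [ 0.  -0.  -0.4]
26.57291223295033 [-1.02  0.47  0.87  1.49 -0.36  1.35 -1.7 ]
```

View pics/t5.png

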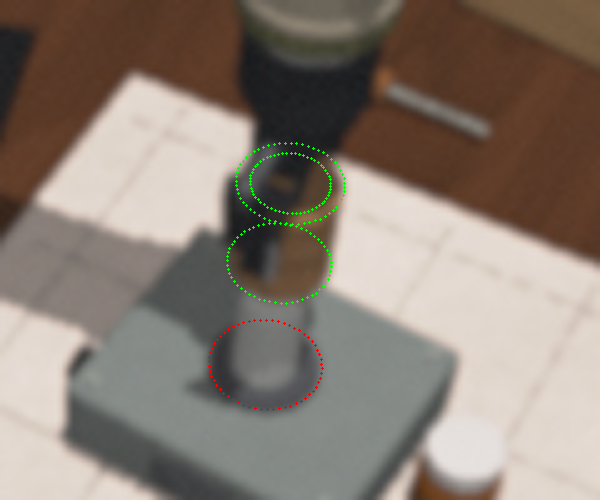

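The sleeve hangs over the drum, with its projected lower rim at crop (280,262) matching the picture and the drum below it. I fix the 2 mm offset in y, then lower in small steps and watch the force.

send_rows(steps=[{"wx": 0, "wy": 0, "wz": 0, "dx": 0, "dy": -0.19, "dz": 0.5, "fingers": 0.35}, {"wx": 0, "wy": 0, "wz": 0, "dx": 0, "dy": -0.19, "dz": 1.5, "fingers": 0.35}, {"wx": 0, "wy": 0, "wz": 0, "dx": 0, "dy": -0.19, "dz": 2.5, "fingers": 0.35}, {"wx": 0, "wy": 0, "wz": 0, "dx": 0, "dy": -0.19, "dz": 3, "fingers": 0.35}, {"wx": 0, "wy": 0, "wz": 0, "dx": 0, "dy": -0.19, "dz": 3, "fingers": 0.35}, {"wx": 0, "wy": 0, "wz": 0, "dx": 0, "dy": -0.19, "dz": 3, "fingers": 0.35}])

```text
time_s: 19.27
eef_pos: [573.5, 211.4, 170.0]
tcp_rot: [1.0, -0.002, 0.0, -0.0]
ft_force: [0.4, 0.3, -0.7]
finger_gap: 62.1
gripper_force: 26.6
```

Run:
```python
from h import *
shift([573.2,209.9,162],-90)
```

```text
t 19.27 pos [573.5 211.4 170. ] y-yaw -90.28 tilt [ 0.  0. -1.] gap 62.1 F [ 0.4  0.3 -0.7]
dcm [-0.03  0.15  0.8 ]
w [-0.  -0.  -0.3]
w [ -0.    0.  179.7]
```

send_rows(steps=[{"wx": 0, "wy": 0, "wz": 0, "dx": -0.02, "dy": 0.13, "dz": 0.2, "fingers": 0.35}, {"wx": 0, "wy": 0, "wz": 0, "dx": -0.02, "dy": 0.13, "dz": 0.4, "fingers": 0.35}, {"wx": 0, "wy": 0, "wz": 0, "dx": -0.02, "dy": 0.13, "dz": 0.6, "fingers": 0.35}, {"wx": 0, "wy": 0, "wz": 0, "dx": -0.02, "dy": 0.13, "dz": 0.7, "fingers": 0.35}, {"wx": 0, "wy": 0, "wz": 0, "dx": -0.02, "dy": 0.13, "dz": 0.7, "fingers": 0.35}])

```text
time_s: 19.9
eef_pos: [573.1, 210.2, 162.6]
tcp_rot: [1.0, -0.002, -0.0, 0.0]
ft_force: [0.1, -0.5, -0.6]
finger_gap: 61.7
gripper_force: 26.6
```

send_rows(steps=[{"wx": 0, "wy": 0, "wz": 0, "dx": 0, "dy": 0, "dz": 0.15, "fingers": 0.35}, {"wx": 0, "wy": 0, "wz": 0, "dx": 0, "dy": 0, "dz": 0.3, "fingers": 0.35}, {"wx": 0, "wy": 0, "wz": 0, "dx": 0, "dy": 0, "dz": 0.45, "fingers": 0.35}, {"wx": 0, "wy": 0, "wz": 0, "dx": 0, "dy": 0, "dz": 0.5, "fingers": 0.35}, {"wx": 0, "wy": 0, "wz": 0, "dx": 0, "dy": 0, "dz": 0.5, "fingers": 0.35}])

```text
time_s: 20.52
eef_pos: [573.1, 210.1, 157.7]
tcp_rot: [1.0, -0.002, -0.0, 0.0]
ft_force: [-0.3, -0.5, -1.1]
finger_gap: 62.1
gripper_force: 26.6
```

send_rows(steps=[{"wx": 0, "wy": 0, "wz": 0, "dx": 0, "dy": 0, "dz": 0.3, "fingers": 0.35}, {"wx": 0, "wy": 0, "wz": 0, "dx": 0, "dy": 0, "dz": 0.7, "fingers": 0.35}, {"wx": 0, "wy": 0, "wz": 0, "dx": 0, "dy": 0, "dz": 1.1, "fingers": 0.35}, {"wx": 0, "wy": 0, "wz": 0, "dx": 0, "dy": 0, "dz": 1.4, "fingers": 0.35}, {"wx": 0, "wy": 0, "wz": 0, "dx": 0, "dy": 0, "dz": 1.5, "fingers": 0.35}, {"wx": 0, "wy": 0, "wz": 0, "dx": 0, "dy": 0, "dz": 1.5, "fingers": 0.35}])

```text
time_s: 21.28
eef_pos: [573.1, 210.1, 142.7]
tcp_rot: [1.0, -0.002, -0.0, 0.0]
ft_force: [0.6, -0.5, -1.3]
finger_gap: 62.2
gripper_force: 26.6
```

Free of contact at 20 mm engagement. The seat is expected at TCP z≈98, so I go on to about 103.

send_rows(steps=[{"wx": 0, "wy": 0, "wz": 0, "dx": 0, "dy": 0, "dz": 0.5, "fingers": 0.35}, {"wx": 0, "wy": 0, "wz": 0, "dx": 0, "dy": 0, "dz": 1.1, "fingers": 0.35}, {"wx": 0, "wy": 0, "wz": 0, "dx": 0, "dy": 0, "dz": 1.7, "fingers": 0.35}, {"wx": 0, "wy": 0, "wz": 0, "dx": 0, "dy": 0, "dz": 2.3, "fingers": 0.35}, {"wx": 0, "wy": 0, "wz": 0, "dx": 0, "dy": 0, "dz": 2.9, "fingers": 0.35}, {"wx": 0, "wy": 0, "wz": 0, "dx": 0, "dy": 0, "dz": 3.5, "fingers": 0.35}, {"wx": 0, "wy": 0, "wz": 0, "dx": 0, "dy": 0, "dz": 3.9, "fingers": 0.35}, {"wx": 0, "wy": 0, "wz": 0, "dx": 0, "dy": 0, "dz": 4.0, "fingers": 0.35}, {"wx": 0, "wy": 0, "wz": 0, "dx": 0, "dy": 0, "dz": 4.0, "fingers": 0.35}])

```text
time_s: 22.4
eef_pos: [573.2, 210.1, 102.8]
tcp_rot: [1.0, -0.002, 0.0, 0.0]
ft_force: [-1.2, -0.5, -0.2]
finger_gap: 62.2
gripper_force: 26.6
```

send_rows(steps=[{"wx": 0, "wy": 0, "wz": 0, "dx": 0, "dy": 0, "dz": 0.15, "fingers": 0.35}, {"wx": 0, "wy": 0, "wz": 0, "dx": 0, "dy": 0, "dz": 0.3, "fingers": 0.35}, {"wx": 0, "wy": 0, "wz": 0, "dx": 0, "dy": 0, "dz": 0.4, "fingers": 0.35}, {"wx": 0, "wy": 0, "wz": 0, "dx": 0, "dy": 0, "dz": 0.4, "fingers": 0.35}])

```text
time_s: 22.9
eef_pos: [573.0, 210.2, 98.6]
tcp_rot: [1.0, -0.002, -0.0, 0.0]
ft_force: [0.4, -0.3, -0.4]
finger_gap: 61.9
gripper_force: 26.6
```

send_rows(steps=[{"wx": 0, "wy": 0, "wz": 0, "dx": 0, "dy": 0, "dz": 0.06, "fingers": 0.35}, {"wx": 0, "wy": 0, "wz": 0, "dx": 0, "dy": 0, "dz": 0.1, "fingers": 0.35}, {"wx": 0, "wy": 0, "wz": 0, "dx": 0, "dy": 0, "dz": 0.1, "fingers": 0.35}])

```text
time_s: 23.28
eef_pos: [573.2, 210.2, 98.3]
tcp_rot: [1.0, -0.002, 0.0, -0.0]
ft_force: [-3.2, -0.7, 5.0]
finger_gap: 62.0
gripper_force: 26.9
```

Light contact (5 N) at the seat height. I release and withdraw straight up.

send_rows(steps=[{"wx": 0, "wy": 0, "wz": 0, "dx": 0, "dy": 0, "dz": 0, "fingers": 0.25}, {"wx": 0, "wy": 0, "wz": 0, "dx": 0, "dy": 0, "dz": 0, "fingers": 0.15}, {"wx": 0, "wy": 0, "wz": 0, "dx": 0, "dy": 0, "dz": 0, "fingers": 0}, {"wx": 0, "wy": 0, "wz": 0, "dx": 0, "dy": 0, "dz": 0, "fingers": 0}, {"wx": 0, "wy": 0, "wz": 0, "dx": 0, "dy": 0, "dz": -1, "fingers": 0}, {"wx": 0, "wy": 0, "wz": 0, "dx": 0, "dy": 0, "dz": -4, "fingers": 0}, {"wx": 0, "wy": 0, "wz": 0, "dx": 0, "dy": 0, "dz": -8, "fingers": 0}, {"wx": 0, "wy": 0, "wz": 0, "dx": 0, "dy": 0, "dz": -12, "fingers": 0}, {"wx": 0, "wy": 0, "wz": 0, "dx": 0, "dy": 0, "dz": -16, "fingers": 0}, {"wx": 0, "wy": 0, "wz": 0, "dx": 0, "dy": -5, "dz": -18, "fingers": 0}, {"wx": 0, "wy": 0, "wz": 0, "dx": 0, "dy": -11, "dz": -18, "fingers": 0}, {"wx": 0, "wy": 0, "wz": 0, "dx": -3, "dy": -17, "dz": -18, "fingers": 0}, {"wx": 0, "wy": 0, "wz": 0, "dx": -3, "dy": -17, "dz": -18, "fingers": 0}, {"wx": 0, "wy": 0, "wz": 0, "dx": -3, "dy": -17, "dz": -18, "fingers": 0}])

```text
time_s: 25.02
eef_pos: [543.8, 380.5, 278.1]
tcp_rot: [1.0, -0.002, 0.0, 0.0]
ft_force: [0.4, -1.0, 0.0]
finger_gap: 85.0
gripper_force: 0.0
```

Run:
```python
from h import *
im=r.capture("top");jm=r.capture("scene")
a=cv2.resize(im[80:230,170:470],None,fx=2.6,fy=2.6,interpolation=2)[:,:780]
b=cv2.resize(jm[130:230,320:440],None,fx=2,fy=2,interpolation=2)
can=np.zeros((600,780,3),np.uint8);can[:a.shape[0]]=a;can[395:595,:240]=b;c=cv2.resize(jm[210:350,220:460],None,fx=1.4,fy=1.4);can[395:395+196,260:260+336]=c
cv2.imwrite("pics/t6.png",can)
```

```text
(no output)
```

View pics/t6.png

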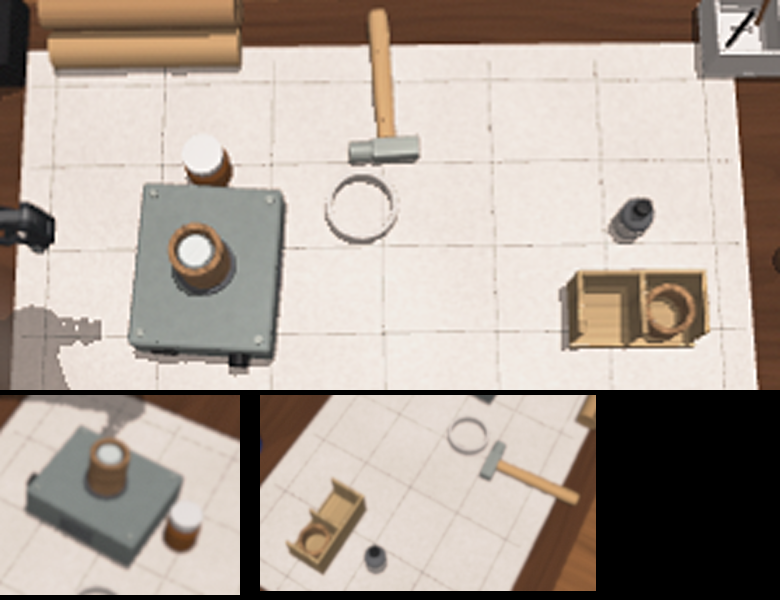

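The picture shows the tall sleeve seated on the drum, at top-crop (197,255), with the drum's top just below its rim. The short sleeve and the bystanders in view look undisturbed.

```bash
python3 -c "from bench import r; print(r.close_job())"
```

```text
the job is handed in; nothing more can be done
None
```

The tall sleeve is on the drum, resting on the flange after a light 5 N contact at seat height, and the job was handed in at about 25 s with the arm clear; the grip read at most about 27 N.

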